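Assemble the wheel stack on a strap edge-rolling stand

ROBOT

A 6-joint arm with a two-finger parallel gripper is mounted at the origin on a cart in front of the work surface, level with it; the furniture and walls round the work are solid. World frame = base frame: x ahead of the robot, y to its left, z up, the work surface at z = 0. Lengths are in m, angles in rad, forces in N, time in s.
With the tool pointing down it reaches from about 0.275 to 0.825 m from the base axis. Payload 4.9 kg.
Tool frame: the origin (TCP) lies at the very end of the fingers, on their centre line; the grasp point (between the pads) lies 19 mm behind it; z points along the fingers, y is the line along which they close (so a half turn about z gives the same grasp; the last joint's range is limited). The gripper opens to 85 mm and grips with 20 to 120 N. Pads are 22 mm wide; open, the fingers measure 114 mm over their backs; the gripper's body (76 mm by 85 mm) begins 54 mm behind the grasp point. The pads swing forward as they close: fully open they stand 13 mm farther back than shut.
Start: joints at [1.075, 0.326, -0.193, 1.052, 0, 1.437], TCP at [0.195, 0.514, 0.231] pointing down, gripper open.
Joint ranges: [-2.65, 2.65], [-0.97, 1.79], [-1.3, 1.35], [-1.93, 2.1], [-1.47, 1.37], [-3.14, 3.14]. Speed limits (rad/s): [2.57, 2.57, 3.14, 3.14, 3.14, 3.14].

INTERFACE

Orientations are given as a rotation vector (axis times angle).
In Python, from rig import bot, camrig gives the robot as it stands (bot), with the cameras (camrig).
- The arm moves only by the shell command python3 steer.py 'ROWS' [FORCE]. ROWS is rows parted by semicolons, their numbers by spaces, 1 to 10 of them, each of 7 numbers: a rotation vector rx, ry, rz in rad, then dx, dy, dz in m, then the opening from 0.0 (shut) to 1.0 (fully open); each row is the pose to reach, as a shift and turn from the pose commanded when the command began, along the tool's axes at that moment; what a row does not reach only later rows make up. A row lasts 1/8 s, in which the tool goes at most 0.0625 m and 0.188 rad, less where a joint would pass 70% of its speed; a pose out of reach is approached as far as the arm can. The fingers move at their own pace and stop on an object; FORCE is the grip in N (left out, the last holds). Time passes only in rows, so rows that do not move let the fingers close. It prints the time, the measured TCP pose, the force, the opening and the grip force at its end.
- bot.read_state(): the state, without advancing time (a new reading comes with each control period).
- camrig.snapshot(name): name is "scene" or "top"; returns (picture, depth): 480x640x3 uint8, blue, green, red; 480x640 float32, m along the optical axis (not along the pixel's ray), 0 where there is no reading.
- camrig.camera_model(name): a dict with "camera_matrix" (3x3 intrinsics, pixels), "world_from_camera" (4x4, takes a point from camera to world coordinates). Camera axes: x right, y up, looking along -z (the intrinsics and any distortion apply to the point x, -y, -z); pixel columns grow to the right and rows downward; lengths in m; the calibration is good to about 2 mm. A picture is of the moment at which its call begins. camera_model takes no time and is no camera call.
- bot.sign_off(): hands the job in; it is judged then, once.
The state is a dict: "clock": time; "joints": joint angles; "joint_vel": joint speeds; "joint_torque": joint torques, N m; "ee_pos": TCP position; "eef_rot": TCP orientation; "contact_force": force on the tool from outside, world axes, zero at the start; "wrist_torque": the same for the moment, N m; "opening": opening from 0.0 (shut) to 1.0 (fully open); "grasp_force": force on a finger pad.
Only numpy, scipy, OpenCV 4.12 (cv2) and the standard library are available. Lean on these libraries where they do the work, as an engineer would, in place of code of your own. Each camera call takes 0.05 s, during which the arm holds its last target. There are 200 camera calls.

TASK

Set up the leather strap edge-rolling stand: on its leaning axle thread the brass spacer first, then the cream grooved wheel, then the blue end bush, each pushed fully home before the next. Then swing the steel keeper by its red knob all the way across the top of the stack to its stop so that it is locked on, and leave the red dye tin, the green balm tin and the awl where they lie.

Things in the scene. Friction and masses are not known exactly. Their poses are not given: they have to be found in the camera images.
- axle: Stepped steel axle fixed to a green cast stand (base 150 x 110 mm, bolted down, place and heading vary). Origin: centre of the lower shoulder (38 mm wide, 120 mm above the worktop) where the spacer seats. z: outward along the axle, leaning 30 degrees from vertical to the robot's side; x: up the slope, away from the robot; y: level. 26 mm diameter for z 0 to 34 mm. Sloping table at z -22 mm.
- axle_step (a point): Centre of the axle's upper shoulder, z = 34 mm in the axle frame: the axle steps down here from 26 to 14 mm diameter (outer edge chamfered 2.5 mm), and the bush seats on the step. Ring centres when home, axle-frame z: spacer 7 mm, wheel 23 mm (lying on the spacer), bush 42 mm (2 mm above the wheel, so that the wheel can turn).
- axle_tip (a point): Free end of the axle, z = 76 mm in the axle frame: 14 mm diameter up to z = 64 mm, then tapering to 6 mm at the tip.
- fence_top (a point): Middle of the top edge of the brass strap fence, a fixed plate across the slope at x = -44 to -50 mm of the axle frame, 50 mm wide in y, up to z = 28 mm. With it on the -x side and the keeper's pillar on the +x side, fingers have room beside the rings only on the axle's +y and -y sides (clear there for 70 mm).
- keeper_pivot (a point): Centre of the keeper's turning axis (parallel to the axle) at the arm's underside, axle-frame x = 62, y = 0, z = 52.5 mm, on a fixed 13 mm steel pillar whose screw head reaches z = 64 mm. The arm passes 2 mm over a bush that is home.
- keeper (a joint): Steel swing keeper, a flat arm 5 mm thick with a C-shaped cut-out. Angle in rad: 0 = wide open, 1.92 (110 degrees) = shut at its stop: the arm points to axle -x, its C round the axle's neck over the bush. Grows clockwise seen from the axle's free end. Starts at 0 to 0.25, on the -y side, clear of the axle. Friction 0.06 N m (under 1 N at the knob); stays where left.
- keeper_knob (a point): Middle of the red upright knob on the keeper's free end: cylinder 13 mm thick, 25 mm high, parallel to the axle, 95 mm from the pivot; spans axle-frame z = 60 to 84 mm (this point 72.5). In the axle frame at keeper angle q: x = 0.062 - 0.095 cos(1.92 - q), y = -0.095 sin(1.92 - q). Pinch it or push it sideways.
- spacer: Brass ring, 44 mm outside diameter, 30 mm bore, 14 mm thick, about 0.07 kg, lying flat on the worktop. Origin at its centre (7 mm above the worktop), z along its bore; both faces alike. It lies in one of three places, swapped with the wheel and the bush.
- edge_wheel: Cream wheel with a grooved rim and a thin steel hub ring, 62 mm outside diameter, 30 mm bore, 18 mm thick, about 0.08 kg, lying flat on the worktop. Origin at its centre (9 mm above the worktop), z along its bore; both faces alike.
- end_bush: Blue ring, 42 mm outside diameter, 18 mm bore (fits only the thin outer part of the axle), 16 mm thick, 0.05 kg, lying flat on the worktop. Origin at its centre (8 mm above the worktop), z along its bore; both faces alike.
- tin_dye: Bystander: round red and white dye tin, 44 mm diameter, 18 mm high, origin under its centre. Leave alone.
- tin_balm: Bystander: round tin with a green lid, 48 mm diameter, 28 mm high, origin under its centre. Leave alone.
- awl: Bystander: stitching awl with a brown wooden handle, 142 x 25 x 25 mm, lying flat, origin under its middle, long axis x, point to +x. Leave alone.

How it is judged:
On the way, in this order (a step that is already met when the one before it is completed fails the run):
1. the brass spacer is threaded down the axle and sits fully home on the lower shoulder (z of spacer in the frame of axle between 0.004 and 0.01 m and x of spacer in the frame of axle between -0.005 and 0.005 m and y of spacer in the frame of axle between -0.005 and 0.005 m and angle between the z axis of spacer and the z axis of axle, either way round below 0.12 rad), for 0.2 s.
2. the wheel is threaded on after it and sits fully home on the spacer (all of step 1 and z of edge_wheel in the frame of axle between 0.02 and 0.026 m and x of edge_wheel in the frame of axle between -0.005 and 0.005 m and y of edge_wheel in the frame of axle between -0.005 and 0.005 m and angle between the z axis of edge_wheel and the z axis of axle, either way round below 0.12 rad), for 0.2 s.
3. the blue end bush is threaded on last and sits fully home on the axle's step (all of step 2 and z of end_bush in the frame of axle between 0.039 and 0.045 m and x of end_bush in the frame of axle between -0.005 and 0.005 m and y of end_bush in the frame of axle between -0.005 and 0.005 m and angle between the z axis of end_bush and the z axis of axle, either way round below 0.12 rad), for 0.2 s.
4. the keeper is swung shut across the stack (value of joint keeper above 1.86 rad), for 0.2 s.
At the end, for the whole second after the job is handed in: Spacer, wheel, bush on the axle in that order, centres within 3 mm of 7, 23 and 42 mm from the lower shoulder, within 5 mm of the axle's line and 0.12 rad of square to it, at rest; keeper shut to within 0.06 rad of its stop (above 1.86 rad); nothing held (all of step 3 and value of joint keeper above 1.86 rad and linear speed of each of spacer, edge_wheel, end_bush below 0.02 m/s); the robot touches nothing.
It fails at once if the dye tin is moved more than 20 mm from where it lay (distance of tin_dye from where it was at the start of the episode above 0.02 m).
It fails at once if the balm tin is moved more than 20 mm from where it lay (distance of tin_balm from where it was at the start of the episode above 0.02 m).
It fails at once if the awl is moved more than 20 mm from where it lay (distance of awl from where it was at the start of the episode above 0.02 m).
It also fails if it takes over 72 s, if anything falls off the work surface, if the arm or the gripper's body presses on something with over 40 N, if the wrist force passes 120 N, or if a joint passes its speed limit or range.

## Working session

There is one attempt and no reset: what is moved stays moved. The work goes in short steps, Python scripts to look and compute and a shell command to move; the robot and the scene stay as the last step left them, time stands still between calls to the robot, and variables do not carry over. Pictures are saved under pics/ and viewed, at most 16 in all, crops included, and the job is handed in when it is done.

```bash
ls; mkdir -p pics
cat > h.py <<'E'
import numpy as np,cv2
from rig import bot, camrig
from scipy.spatial.transform import Rotation as R
np.set_printoptions(precision=4,suppress=True)
def ray(cam,u,v):
    m=camrig.camera_model(cam);K=np.array(m["camera_matrix"]);T=np.array(m["world_from_camera"])
    d=np.array([(u-K[0,2])/K[0,0],-(v-K[1,2])/K[1,1],-1.0])
    return T[:3,3],T[:3,:3]@d
def onplane(cam,u,v,z):
    o,d=ray(cam,u,v);return o+d*(z-o[2])/d[2]
def cloud(cam,depth):
    m=camrig.camera_model(cam);K=np.array(m["camera_matrix"]);T=np.array(m["world_from_camera"])
    v,u=np.mgrid[:480,:640];p=np.dstack([(u-K[0,2])/K[0,0]*depth,-(v-K[1,2])/K[1,1]*depth,-depth])
    return p@T[:3,:3].T+T[:3,3]
E
python3 - <<'E'
from h import *
for c in("top","scene"):
    im,d=camrig.snapshot(c);cv2.imwrite(f"pics/{c}0.png",im);np.save(f"{c}0.npy",d);print(camrig.camera_model(c))
s=bot.read_state();print(s)
E
```

```text
pics
rig.py
steer.py
{'camera_matrix': array([[459.1673,   0.    , 318.7613],
       [  0.    , 459.1673, 238.4566],
       [  0.    ,   0.    ,   1.    ]]), 'world_from_camera': array([[ 0.0255,  0.9981, -0.0553,  0.506 ],
       [-0.9991,  0.0274,  0.0331, -0.0508],
       [ 0.0346,  0.0545,  0.9979,  1.0743],
       [ 0.    ,  0.    ,  0.    ,  1.    ]])}
{'camera_matrix': array([[576.0569,   0.    , 328.622 ],
       [  0.    , 576.0569, 236.9403],
       [  0.    ,   0.    ,   1.    ]]), 'world_from_camera': array([[ 0.6464,  0.5613, -0.5169,  0.0003],
       [-0.763 ,  0.4778, -0.4353, -0.5414],
       [ 0.0027,  0.6758,  0.7371,  0.933 ],
       [ 0.    ,  0.    ,  0.    ,  1.    ]])}
{'clock': 0.1, 'joints': array([ 1.0748,  0.3269, -0.1935,  1.052 ,  0.    ,  1.4366]), 'joint_vel': array([ 0.    ,  0.0005,  0.0024, -0.0002,  0.0001, -0.0002]), 'joint_torque': array([  0.0002, -44.4238,  26.3038,   0.0079,  -0.0003,   0.    ]), 'ee_pos': array([0.1944, 0.5139, 0.2306]), 'eef_rot': array([-0.5651, -3.0898,  0.0024]), 'contact_force': array([-0.7174,  0.059 ,  0.5319]), 'wrist_torque': array([ 0.0405, -0.0041,  0.0067]), 'grasp_force': 0.0, 'opening': 1.0001127238273753}
```

View pics/top0.png

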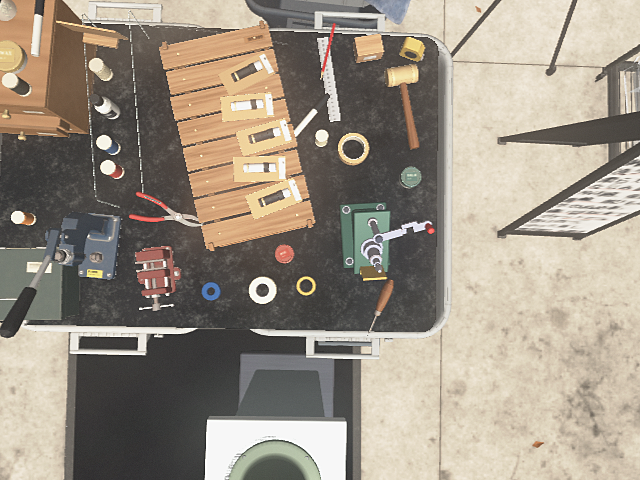

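View pics/scene0.png

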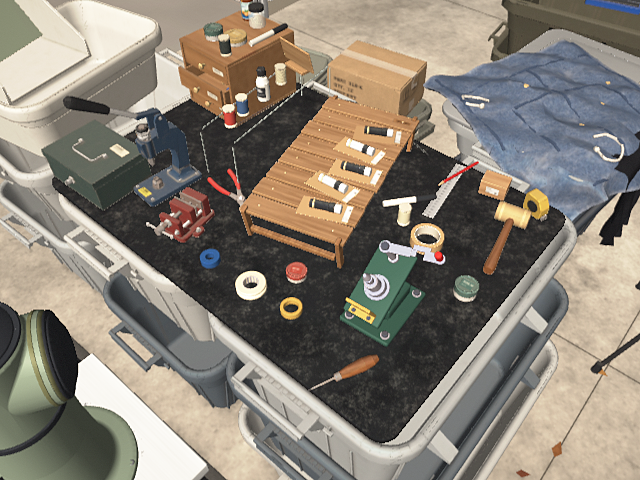

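The top view shows the blue bush at (211,291), the wheel at (262,290), the spacer at (306,286), the stand at about (365,238) with its axle near (374,258), and the red knob at (431,229). The tins are at (284,253) and (411,177), and the awl is at (381,305). Next I'll measure these and zoom in on the stand.

Run:
```python
from h import *
for c,(x,y,w,h) in {"top":(330,190,120,100),"scene":(330,230,130,120)}.items():
    im=cv2.imread(f"pics/{c}0.png");cv2.imwrite(f"pics/{c}crop.png",cv2.resize(im[y:y+h,x:x+w],None,fx=5,fy=5,interpolation=cv2.INTER_CUBIC)[:600])
im={c:cv2.imread(f"pics/{c}0.png") for c in("top","scene")}
hsv={c:cv2.cvtColor(im[c],cv2.COLOR_BGR2HSV) for c in im}
def mask(c,lo,hi,roi):
    m=cv2.inRange(hsv[c],lo,hi);z=np.zeros_like(m);x0,x1,y0,y1=roi;z[y0:y1,x0:x1]=m[y0:y1,x0:x1];return z
spec={"blue":((100,120,60),(125,255,255),.016,.008,dict(top=(195,230,275,308),scene=(195,225,242,275))),
"wheel":((10,5,150),(40,90,255),.018,.009,dict(top=(240,284,270,310),scene=(228,272,262,305))),
"spacer":((15,100,100),(35,255,255),.014,.007,dict(top=(290,322,272,300),scene=(274,308,290,325)))}
for n,(lo,hi,h,zc,roi) in spec.items():
    for c in roi:
        cs,_=cv2.findContours(mask(c,lo,hi,roi[c]),cv2.RETR_EXTERNAL,cv2.CHAIN_APPROX_NONE)
        k=max(cs,key=cv2.contourArea);e=cv2.fitEllipse(k);print(n,c,np.round(e[0],1),np.round(e[1],1),onplane(c,*e[0],h if c=="top" else h*.75))
# slope plane
for c in im:
    d=np.load(f"{c}0.npy");P=cloud(c,d);g=cv2.inRange(hsv[c],(60,60,30),(90,255,255))>0
    ok=g&(d>0)&(np.linalg.norm(P[...,:2]-onplane("top",368,240,.08)[:2],axis=2)<.15);Q=P[ok]
    print(c,len(Q),Q.min(0),Q.max(0))
    rng=np.random.default_rng(0);best=None
    S=Q[Q[:,2]>.04]
    for _ in range(500):
        a=S[rng.choice(len(S),3,False)];n=np.cross(a[1]-a[0],a[2]-a[0]);n/=np.linalg.norm(n)+1e-12
        n*=np.sign(n[2])
        if n[2]<.7 or n[2]>.95: continue
        i=abs((S-a[0])@n)<.002
        if best is None or i.sum()>best.sum(): best=i
    T=S[best];m=T.mean(0);n=np.linalg.svd(T-m)[2][2];n*=np.sign(n[2]);print(best.sum(),m,n,np.degrees(np.arccos(n[2])),np.degrees(np.arctan2(n[1],n[0])))
```

```text
blue top [210.6 290.7] [17.3 17.7] [0.4388 0.1574 0.016 ]
blue scene [209.7 258. ] [18.9 20.1] [0.4388 0.1537 0.012 ]
wheel top [262.4 289.7] [25.3 27.8] [0.4439 0.0398 0.018 ]
wheel scene [250.5 284.9] [28.6 30.9] [0.4434 0.0366 0.0135]
spacer top [305.8 285.3] [18.5 19. ] [ 0.4562 -0.0589  0.014 ]
spacer scene [290.7 307.8] [21.7 22.6] [ 0.4561 -0.0614  0.0105]
top 302 [ 0.4881 -0.2508  0.007 ] [ 0.6525 -0.1362  0.1448]
59 [ 0.5365 -0.1992  0.0965] [-0.4965 -0.0454  0.8669] 29.90215577002827 -174.77741009814795
scene 3545 [ 0.4889 -0.2547 -0.003 ] [ 0.7064 -0.1339  0.1796]
1332 [ 0.5563 -0.2004  0.1067] [-0.4973 -0.0363  0.8668] 29.905901525560356 -175.8232548852662
```

View pics/topcrop.png

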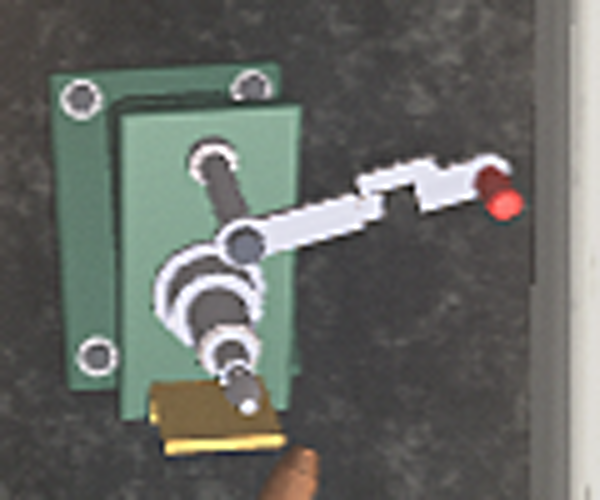

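View pics/scenecrop.png

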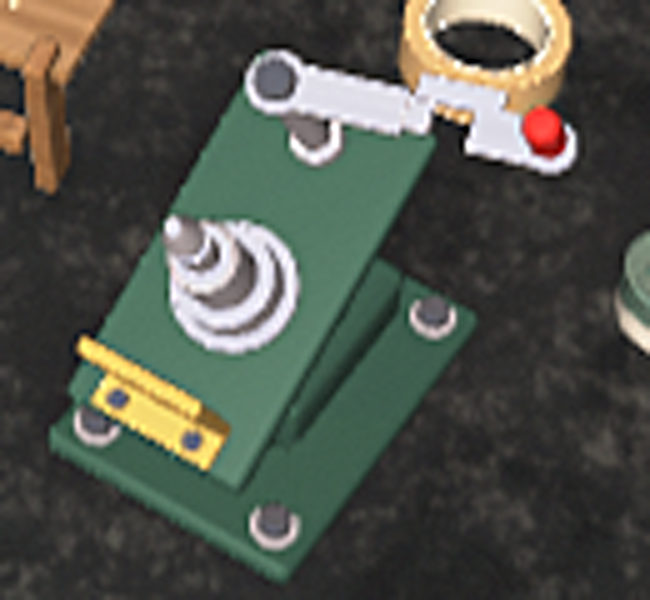

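The crops show the axle tip at top-crop (247,405) and scene-crop (175,222), the pivot screw head at (245,243) and (274,78), and the knob top at (506,205) and (545,128). I'll fit the stand pose to these points.

```bash
cat > fit.py <<'E'
from h import *
from scipy.optimize import least_squares
def frame(p):
    phi=p[2];X=np.array([np.cos(phi)*np.cos(np.pi/6),np.sin(phi)*np.cos(np.pi/6),.5])
    Z=np.array([-np.cos(phi)*.5,-np.sin(phi)*.5,np.cos(np.pi/6)]);Y=np.cross(Z,X)
    return np.column_stack([X,Y,Z]),np.array([p[0],p[1],.12])
def proj(cam,P):
    m=camrig.camera_model(cam);K=m["camera_matrix"];T=m["world_from_camera"]
    q=T[:3,:3].T@(P-T[:3,3]);return np.array([K[0,2]-K[0,0]*q[0]/q[2],K[1,2]+K[1,1]*q[1]/q[2]])
E
python3 - <<'E'
from fit import *
obs=[("tip","top",(379,270.6)),("tip","scene",(364.6,274)),("piv","top",(378.6,238.2)),("piv","scene",(384.4,245.2)),("knob","top",(430.8,230.6)),("knob","scene",(438.6,255.2))]
def pts(p):
    A,o=frame(p);q=p[3];a=1.92-q
    return {k:o+A@np.array(v) for k,v in dict(tip=(0,0,.076),piv=(.062,0,.064),knob=(.062-.095*np.cos(a),-.095*np.sin(a),.0845)).items()}
def res(p):
    P=pts(p);off={"top":np.r_[p[4],p[5]],"scene":np.r_[p[6],p[7]]}
    return np.concatenate([np.concatenate([proj(c,P[n])+off[c]-uv for n,c,uv in obs]),p[4:]*.7])
s=least_squares(res,[.53,-.2,0.07,.1,0,0,0,0]);p=s.x;print(p,"\n",s.fun.reshape(-1,2));A,o=frame(p);print(A,o)
np.save("axle.npy",p)
E
```

```text
[ 0.5358 -0.1969  0.0755  0.1169 -0.6275  0.2646  0.4967  0.1462] 
 [[-0.1052 -0.6939]
 [ 0.0328  0.6772]
 [ 0.3152  0.4488]
 [ 0.3457 -0.4626]
 [ 0.0975  0.1154]
 [-0.6219 -0.2862]
 [-0.4393  0.1852]
 [ 0.3477  0.1024]]
[[ 0.8636 -0.0754 -0.4986]
 [ 0.0653  0.9972 -0.0377]
 [ 0.5     0.      0.866 ]] [ 0.5358 -0.1969  0.12  ]
```

```bash
cat > to.py <<'E'
# python3 to.py w x y z down|axle  (world)   or  a x y z down|axle (axle frame): TCP target -> row numbers
import sys
from fit import *
A,o=frame(np.load("axle.npy"));m=sys.argv[1];p=np.array(list(map(float,sys.argv[2:5])))
if m=="a": p=o+A@p
Y=A[:,1];Z=-A[:,2] if sys.argv[5]=="axle" else np.array([0,0,-1.])
R1=np.column_stack([np.cross(Y,Z),Y,Z]);s=bot.read_state();R0=R.from_rotvec(s["eef_rot"]).as_matrix()
rv=R.from_matrix(R0.T@R1).as_rotvec();d=R0.T@(p-s["ee_pos"])
print(np.round(rv,3),np.round(d,4),"rows>=",max(np.linalg.norm(d)/.0625,np.linalg.norm(rv)/.188).round(1),"now axle-frame",A.T@(s["ee_pos"]-o))
E
python3 to.py w .456 -.0602 .12 down
python3 steer.py '0 0 -.437 -.448 -.444 .03 .7;0 0 -.437 -.448 -.444 .03 .7;0 0 -.437 -.448 -.444 .03 .7;0 0 -.437 -.448 -.444 .03 .7;0 0 -.437 -.448 -.444 .03 .7;0 0 -.437 -.448 -.444 .06 .7;0 0 -.437 -.448 -.444 .08 .7;0 0 -.437 -.448 -.444 .11 .7;0 0 -.437 -.448 -.444 .11 .7;0 0 -.437 -.448 -.444 .11 .7' 40; python3 to.py w .456 -.0602 .05 down
```

```text
clock: 1.35
ee_pos: [0.4458, -0.0368, 0.1304]
eef_rot: [-0.117, 3.139, 0.0]
contact_force: [0.7, 0.4, 0.2]
opening: 0.701
grasp_force: 0.0
[ 0.     0.    -0.001] [-0.0084 -0.0241  0.0804] rows>= 1.3 now axle-frame [-0.0621  0.1664  0.0478]
```

```bash
python3 steer.py '0 0 0 -.008 -.024 .04 .7;0 0 0 -.008 -.024 .08 .7;0 0 0 -.008 -.024 .08 .7;0 0 0 -.008 -.024 .08 .7'; python3 to.py w .456 -.0602 .002 down
python3 - <<'E'
from h import *
im,d=camrig.snapshot("scene");cv2.imwrite("pics/s1.png",cv2.resize(im[200:350,190:390],None,fx=4,fy=4)[:600])
E
```

```text
clock: 1.85
ee_pos: [0.4554, -0.058, 0.0519]
eef_rot: [-0.119, 3.139, -0.0]
contact_force: [0.2, -0.9, 0.5]
opening: 0.701
grasp_force: 0.0
[-0.  0.  0.] [-0.0005 -0.0022  0.0499] rows>= 0.8 now axle-frame [-0.0944  0.1445 -0.0241]
```

View pics/s1.png

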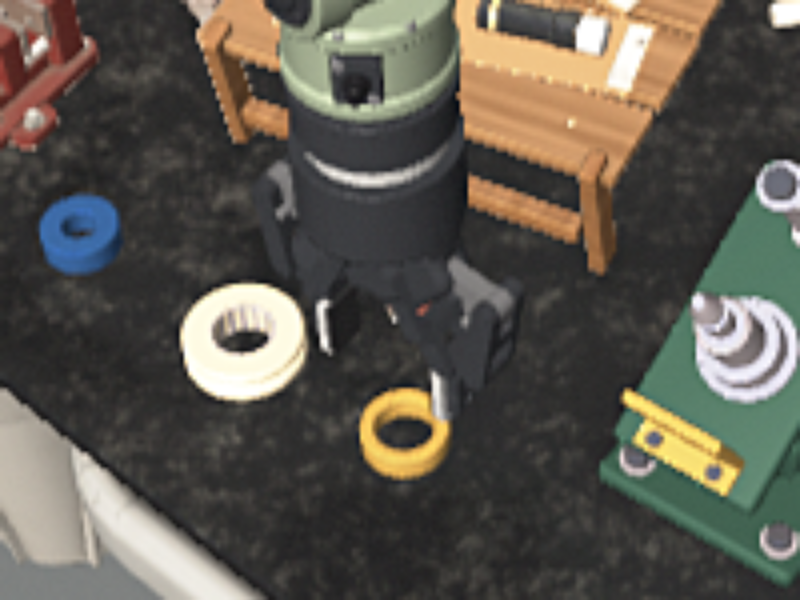

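The gripper is centred over the spacer at crop (405,433), and the wheel is clear to its left. I'll descend and grip.

```bash
python3 steer.py '0 0 0 0 -.002 .03 .7;0 0 0 0 -.002 .05 .7;0 0 0 0 -.002 .05 .7;0 0 0 0 -.002 .05 .7'; python3 steer.py '0 0 0 0 0 0 0;0 0 0 0 0 0 0;0 0 0 0 0 0 0;0 0 0 0 0 0 0;0 0 0 0 0 0 0' 40
```

```text
clock: 2.4
ee_pos: [0.4564, -0.0602, 0.0025]
eef_rot: [-0.119, 3.137, -0.001]
contact_force: [0.1, -0.6, -0.3]
opening: 0.701
grasp_force: 0.0
clock: 3.02
ee_pos: [0.4565, -0.0603, 0.0028]
eef_rot: [-0.119, 3.137, -0.001]
contact_force: [-1.5, 0.8, 9.8]
opening: 0.491
grasp_force: 39.0
```

```bash
python3 steer.py '0 0 0 0 0 -.05 0;0 0 0 0 0 -.1 0;0 0 0 0 0 -.15 0;0 0 0 0 0 -.15 0;0 0 0 0 0 -.15 0'; python3 to.py a 0 0 .13 axle
```

```text
clock: 3.65
ee_pos: [0.4551, -0.0601, 0.1512]
eef_rot: [-0.118, 3.139, -0.0]
contact_force: [-0.1, 0.1, -0.8]
opening: 0.492
grasp_force: 41.1
[-0.    -0.523 -0.   ] [-0.0052 -0.1425 -0.0814] rows>= 2.8 now axle-frame [-0.0452  0.1425  0.0621]
```

```bash
python3 steer.py '0 -.15 0 0 -.04 -.05 0;0 -.3 0 0 -.09 -.08 0;0 -.45 0 -.005 -.142 -.081 0;0 -.523 0 -.005 -.142 -.081 0;0 -.523 0 -.005 -.142 -.081 0;0 -.523 0 -.005 -.142 -.081 0;0 -.523 0 -.005 -.142 -.081 0'; python3 to.py a 0 0 .085 axle
python3 - <<'E'
from h import *
for c,(x,y,w,h) in {"top":(310,180,120,110),"scene":(310,170,140,140)}.items():
    im,d=camrig.snapshot(c);cv2.imwrite(f"pics/{c}2.png",im);globals()[c]=cv2.resize(im[y:y+h,x:x+w],(400,int(400*h/w)))
a=np.zeros((400,800,3),np.uint8);a[:top.shape[0],:400]=top;a[:scene.shape[0],400:]=scene;cv2.imwrite("pics/c2.png",a)
E
```

```text
clock: 4.53
ee_pos: [0.4716, -0.2007, 0.232]
eef_rot: [-0.101, 2.618, 0.027]
contact_force: [-0.4, 0.1, -0.9]
opening: 0.494
grasp_force: 41.2
[ 0.001 -0.001  0.001] [ 0.0003 -0.0011  0.0442] rows>= 0.7 now axle-frame [0.0003 0.001  0.1292]
```

View pics/c2.png

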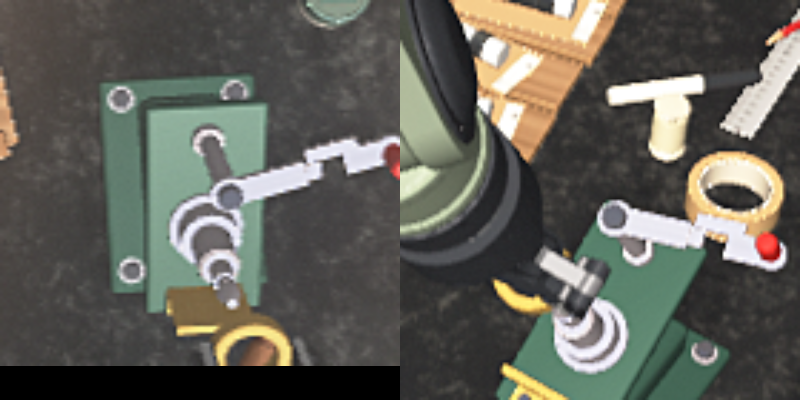

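The spacer is held square with its ring at top px of about (386,283), near the axle line. Checking this against the projected axle line.

Run:
```python
from fit import *
p=np.load("axle.npy");A,o=frame(p)
im=cv2.imread("pics/top2.png");hsv=cv2.cvtColor(im,cv2.COLOR_BGR2HSV);m=cv2.inRange(hsv,(15,90,90),(35,255,255));m[:274]=0;m[:,:370]=0;m[:,402:]=0
cs,_=cv2.findContours(m,cv2.RETR_EXTERNAL,cv2.CHAIN_APPROX_NONE);k=max(cs,key=cv2.contourArea);print(cv2.boundingRect(k),cv2.fitEllipse(k))
for z in(.127,.134,.141):print(z,proj("top",o+A@np.array([0,0,z]))+p[4:6],proj("top",o+A@np.array([0.022,0,z]))+p[4:6],proj("top",o+A@np.array([-.022,0,z]))+p[4:6])
```

```text
(370, 274, 28, 24) ((383.9689636230469, 284.7887878417969), (21.91693878173828, 28.999305725097656), 129.44944763183594)
0.127 [383.6788 284.0839] [384.1477 273.8557] [383.2209 294.0737]
0.134 [384.3759 286.1496] [384.8566 275.8694] [383.9064 296.1885]
0.141 [385.0833 288.2462] [385.5763 277.9136] [384.602  298.3345]
```

```bash
python3 steer.py '0 0 0 0 0 .03 0;0 0 0 0 0 .055 0;0 0 0 0 0 .055 0;0 0 0 0 0 .055 0'; python3 to.py a 0 0 .07 axle
cat > rel.py <<'E'
import sys
from fit import *
n=sys.argv[1];im,_=camrig.snapshot("top");im2,_=camrig.snapshot("scene")
a=cv2.resize(im[235:295,350:410],(400,400),interpolation=cv2.INTER_CUBIC);b=cv2.resize(im2[230:300,325:395],(400,400),interpolation=cv2.INTER_CUBIC)
cv2.imwrite(f"pics/{n}.png",np.hstack([a,b]));p=np.load("axle.npy");A,o=frame(p)
for z in map(float,sys.argv[2:]):
  for q in((0,0,z),(0,.01,z),(.01,0,z)):
    print(q,((proj("top",o+A@np.array(q))+p[4:6]-[350,235])*400/60),((proj("scene",o+A@np.array(q))+p[6:8]-[325,230])*400/70+[400,0]))
E
python3 rel.py r1 .076 .082
```

```text
clock: 5.12
ee_pos: [0.4985, -0.1991, 0.185]
eef_rot: [-0.1, 2.617, 0.027]
contact_force: [-0.9, -0.4, -0.1]
opening: 0.491
grasp_force: 41.2
[ 0.    -0.001  0.001] [ 0.0002 -0.0006  0.0049] rows>= 0.1 now axle-frame [0.0002 0.0006 0.0749]
(0, 0, 0.076) [192.6322 232.7075] [626.473 255.298]
(0, 0.01, 0.076) [158.4987 234.4434] [597.8947 239.5376]
(0.01, 0, 0.076) [193.8083 203.0076] [643.7662 225.7134]
(0, 0, 0.082) [196.2146 243.3242] [621.5945 250.5672]
(0, 0.01, 0.082) [161.8766 245.075 ] [592.8725 234.736 ]
(0.01, 0, 0.082) [197.4163 213.4989] [638.9925 220.8178]
```

View pics/r1.png

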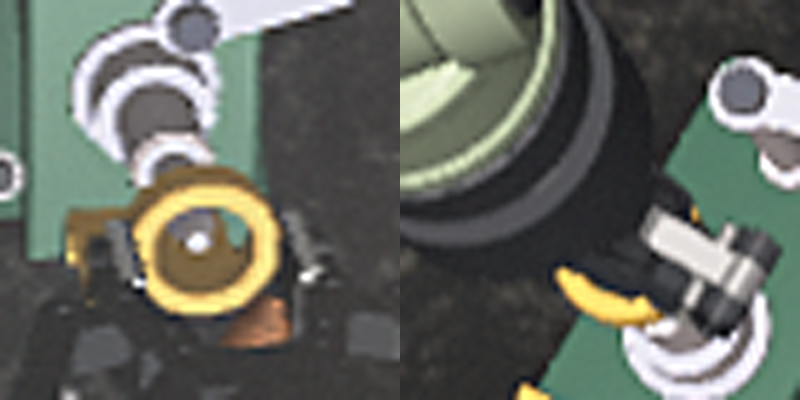

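Laterally the spacer is within about 0.5 mm of the axle line. I'll lower it onto the neck and check the gaps in plane.

```bash
python3 steer.py '0 0 0 0 0 .02 0;0 0 0 0 0 .037 0;0 0 0 0 0 .037 0;0 0 0 0 0 .037 0'; python3 to.py a 0 0 .036 axle
python3 rel.py r2 .048 .076
```

```text
clock: 5.72
ee_pos: [0.5168, -0.1983, 0.1533]
eef_rot: [-0.098, 2.616, 0.025]
contact_force: [-0.4, -0.2, -0.6]
opening: 0.491
grasp_force: 41.2
[-0.001  0.    -0.   ] [ 0.0002 -0.0001  0.0023] rows>= 0.0 now axle-frame [0.0002 0.0001 0.0383]
(0, 0, 0.048) [176.4668 184.8004] [648.5205 276.6778]
(0, 0.01, 0.048) [143.2563 186.4695] [620.5943 261.2401]
(0.01, 0, 0.048) [177.5304 155.6748] [665.3405 247.8389]
(0, 0, 0.076) [192.6322 232.7075] [626.473 255.298]
(0, 0.01, 0.076) [158.4987 234.4434] [597.8947 239.5376]
(0.01, 0, 0.076) [193.8083 203.0076] [643.7662 225.7134]
```

View pics/r2.png

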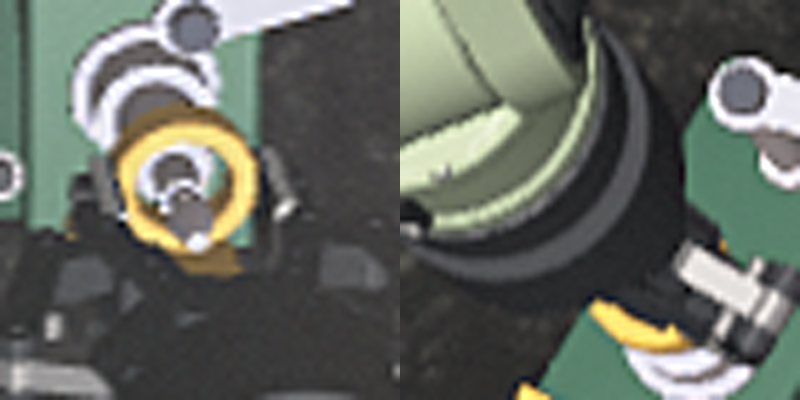

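The step annulus at crop (175,170) against the ring centre (187,186) suggests the ring sits about 3 mm up-slope and 1 mm to −y. I'll shift it, then feel downwards.

```bash
python3 steer.py '0 0 0 .0025 .001 0 0;0 0 0 .0025 .001 0.003 0;0 0 0 .0025 .001 .006 0;0 0 0 .0025 .001 .008 0;0 0 0 .0025 .001 .01 0;0 0 0 .0025 .001 .012 0;0 0 0 .0025 .001 .012 0'; python3 to.py a 0 0 .036 axle
```

```text
clock: 6.7
ee_pos: [0.5205, -0.1966, 0.1405]
eef_rot: [-0.098, 2.617, 0.027]
contact_force: [-0.2, 0.2, -0.6]
opening: 0.492
grasp_force: 41.2
[ 0.    -0.001 -0.   ] [-0.0029 -0.0015 -0.0106] rows>= 0.2 now axle-frame [-0.003   0.0015  0.0254]
```

```bash
python3 steer.py '0 0 0 0 0 0.004 0;0 0 0 0 0 .008 0;0 0 0 0 0 .012 0;0 0 0 0 0 .016 0;0 0 0 0 0 .018 0;0 0 0 0 0 .018 0'; python3 to.py a 0 0 .036 axle
```

```text
clock: 7.45
ee_pos: [0.5294, -0.1959, 0.1249]
eef_rot: [-0.099, 2.617, 0.027]
contact_force: [-0.5, -0.3, -0.7]
opening: 0.491
grasp_force: 41.2
[ 0.    -0.001 -0.   ] [-0.0029 -0.0015 -0.0286] rows>= 0.5 now axle-frame [-0.003   0.0015  0.0074]
```

```bash
python3 steer.py '0 0 0 0 0 0 .65;0 0 0 0 0 0 .65;0 0 0 0 0 0 .65;0 0 0 0 0 -.03 .65;0 0 0 0 0 -.06 .65;0 0 0 0 0 -.1 .65;0 0 0 0 0 -.1 .65;0 0 0 0 0 -.1 .65'; python3 rel.py r3 .014 .007; python3 to.py w .4437 .0382 .12 down
```

```text
clock: 8.45
ee_pos: [0.4797, -0.1998, 0.2117]
eef_rot: [-0.098, 2.617, 0.026]
contact_force: [0.4, -0.7, 0.0]
opening: 0.647
grasp_force: 0.0
(0, 0, 0.014) [157.9828 130.0218] [673.7975 301.1894]
(0, 0.01, 0.014) [125.8281 131.6159] [646.6249 286.1274]
(0.01, 0, 0.014) [158.9233 101.5689] [690.0765 273.207 ]
(0, 0, 0.007) [154.3232 119.1761] [678.8107 306.0508]
(0, 0.01, 0.007) [122.3775 120.7556] [651.7883 291.0639]
(0.01, 0, 0.007) [155.2399  90.8585] [694.9826 278.2384]
[ 0.001  0.522 -0.   ] [0.0607 0.2394 0.0701] rows>= 4.1 now axle-frame [-0.0035  0.0019  0.1067]
```

View pics/r3.png

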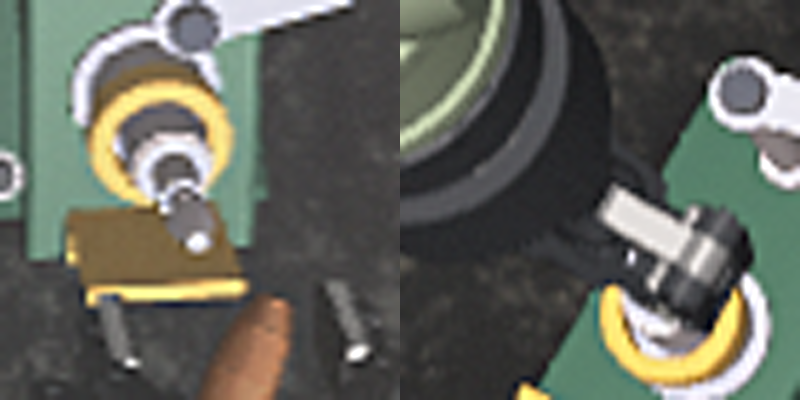

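```bash
python3 steer.py '0 .1 0 .015 .06 0 1;0 .25 0 .03 .12 .02 1;0 .4 0 .045 .18 .04 1;0 .522 0 .06 .239 .07 1;0 .522 0 .06 .239 .07 1;0 .522 0 .06 .239 .07 1;0 .522 0 .06 .239 .07 1'; python3 to.py w .4437 .0382 .002 down
cat > meas.py <<'E'
import sys
from fit import *
from scipy.optimize import least_squares
lo,hi={"spacer":((15,90,90),(35,255,255)),"wheel":((10,5,150),(40,90,255)),"bush":((100,120,60),(125,255,255))}[sys.argv[1]]
p=np.load("axle.npy");A,o=frame(p)
for c in("top","scene"):
    im,_=camrig.snapshot(c);cv2.imwrite(f"pics/m_{sys.argv[1]}_{c}.png",im)
    m=cv2.inRange(cv2.cvtColor(im,cv2.COLOR_BGR2HSV),lo,hi);q=(proj(c,o+A@[0,0,.02])).astype(int);z=np.zeros_like(m);cv2.circle(z,tuple(map(int,q)),30,255,-1);m&=z
    cs,_=cv2.findContours(m,cv2.RETR_EXTERNAL,cv2.CHAIN_APPROX_NONE);cs=sorted(cs,key=cv2.contourArea)[-3:]
    for k in cs:
        if len(k)>15: print(c,cv2.boundingRect(k),"ellipse",np.round(cv2.fitEllipse(k)[0],2),np.round(cv2.fitEllipse(k)[1],1))
    off=p[4:6] if c=="top" else p[6:8]
    for z in map(float,sys.argv[2:]): print("  pred",z,proj(c,o+A@[0,0,z])+off)
E
python3 meas.py spacer .007 .014
```

```text
clock: 9.43
ee_pos: [0.4447, 0.0361, 0.1216]
eef_rot: [-0.115, 3.137, -0.001]
contact_force: [0.5, 0.6, -0.2]
opening: 0.997
grasp_force: 0.0
[-0.     0.002 -0.002] [0.0012 0.0022 0.1196] rows>= 1.9 now axle-frame [-0.0626  0.2392  0.038 ]
top (360, 245, 27, 36) ellipse [373.26 264.39] [24.4 36.8]
  pred 0.007 [373.1485 252.8764]
  pred 0.014 [373.6974 254.5033]
scene (346, 297, 24, 14) ellipse [356.72 304.5 ] [ 3.9 26.6]
scene (360, 272, 26, 25) ellipse [372.18 284.16] [22.7 24.1]
  pred 0.007 [373.7919 283.5589]
  pred 0.014 [372.9146 282.7082]
```

Run:
```python
from fit import *
p=np.load("axle.npy").copy();A,o=frame(p)
im=cv2.imread("pics/m_spacer_top.png");h=cv2.cvtColor(im,cv2.COLOR_BGR2HSV);m=cv2.inRange(h,(12,80,150),(38,255,255));m[267:]=0;m[:240]=0;m[:,:358]=0;m[:,392:]=0
cs,_=cv2.findContours(m,cv2.RETR_EXTERNAL,cv2.CHAIN_APPROX_NONE);k=max(cs,key=cv2.contourArea);print(len(k),cv2.boundingRect(k),cv2.fitEllipse(k))
# robust: all mask pixels' hull
print(cv2.fitEllipse(cv2.convexHull(np.vstack(cs))))
for z in(.009,.014,.019):
    t=np.linspace(0,6.28,60);e=np.array([proj("top",o+A@[-.003+.022*np.cos(a),.0015+.022*np.sin(a),z])+p[4:6] for a in t]);print(z,e.min(0),e.max(0))
```

```text
81 (363, 247, 22, 19) ((373.71234130859375, 256.0492248535156), (17.272348403930664, 19.3470401763916), 77.81627655029297)
((373.5789489746094, 255.84249877929688), (18.486984252929688, 21.36805534362793), 74.33580017089844)
0.009 [361.9904 245.2564] [383.0789 263.8482]
0.014 [362.3297 246.393 ] [383.5171 265.0476]
0.019 [362.6722 247.5404] [383.9595 266.2583]
```

```bash
python3 steer.py '0 0 0 .001 .002 .05 1;0 0 0 .001 .002 .1 1;0 0 0 .001 .002 .118 1;0 0 0 .001 .002 .119 1;0 0 0 .001 .002 .119 1'; python3 steer.py '0 0 0 0 0 0 0;0 0 0 0 0 0 0;0 0 0 0 0 0 0;0 0 0 0 0 0 0;0 0 0 0 0 0 0' 40
```

```text
clock: 10.15
ee_pos: [0.4447, 0.0385, 0.0033]
eef_rot: [-0.116, 3.136, -0.0]
contact_force: [1.0, 0.6, 0.3]
opening: 1.003
grasp_force: 0.0
clock: 10.78
ee_pos: [0.4449, 0.039, 0.004]
eef_rot: [-0.119, 3.136, -0.001]
contact_force: [-2.9, -0.0, 14.5]
opening: 0.706
grasp_force: 39.9
```

```bash
python3 steer.py '0 0 0 0 0 -.05 0;0 0 0 0 0 -.1 0;0 0 0 0 0 -.15 0;0 0 0 0 0 -.15 0;0 0 0 0 0 -.15 0'; python3 to.py a -.002 .0015 .12 axle
```

```text
clock: 11.4
ee_pos: [0.4434, 0.0392, 0.1522]
eef_rot: [-0.118, 3.138, -0.0]
contact_force: [0.2, -0.2, -1.7]
opening: 0.704
grasp_force: 43.8
[-0.    -0.522 -0.   ] [-0.0127 -0.241  -0.0706] rows>= 4.0 now axle-frame [-0.0482  0.2425  0.0651]
```

```bash
python3 steer.py '0 -.1 0 0 -.04 -.05 0;0 -.25 0 -.005 -.1 -.071 0;0 -.4 0 -.013 -.16 -.071 0;0 -.522 0 -.013 -.22 -.071 0;0 -.522 0 -.013 -.241 -.071 0;0 -.522 0 -.013 -.241 -.071 0;0 -.522 0 -.013 -.241 -.071 0;0 -.522 0 -.013 -.241 -.071 0'; python3 to.py a -.002 .0015 .065 axle
```

```text
clock: 12.4
ee_pos: [0.4745, -0.1984, 0.2226]
eef_rot: [-0.101, 2.618, 0.028]
contact_force: [-0.4, 0.0, -0.6]
opening: 0.707
grasp_force: 43.9
[ 0.002 -0.001  0.001] [ 0.0002 -0.0017  0.0545] rows>= 0.9 now axle-frame [-0.0017  0.0031  0.1195]
```

```bash
python3 steer.py '0 0 0 0 -.001 .03 0;0 0 0 0 -.0015 .054 0;0 0 0 0 -.0015 .07 0;0 0 0 0 -.0015 .076 0;0 0 0 0 -.0015 .076 0;0 0 0 0 -.0015 .076 0'; python3 to.py a -.002 .0015 .034 axle
```

```text
clock: 13.15
ee_pos: [0.5127, -0.1987, 0.158]
eef_rot: [-0.099, 2.616, 0.026]
contact_force: [0.4, -0.8, -0.2]
opening: 0.704
grasp_force: 43.9
[-0.  0.  0.] [0.001  0.0016 0.0105] rows>= 0.2 now axle-frame [-0.001  -0.0001  0.0445]
```

```bash
python3 steer.py '0 0 0 .001 .0016 0 0;0 0 0 .001 .0016 .004 0;0 0 0 .001 .0016 .008 0;0 0 0 .001 .0016 .01 0;0 0 0 .001 .0016 .012 0;0 0 0 .001 .0016 .014 0;0 0 0 .001 .0016 .014 0'; python3 to.py a -.002 .0015 .022 axle
```

```text
clock: 14.02
ee_pos: [0.5185, -0.1966, 0.1445]
eef_rot: [-0.099, 2.617, 0.027]
contact_force: [-1.0, 0.6, 0.2]
opening: 0.705
grasp_force: 43.9
[ 0.    -0.001 -0.   ] [-0.0007 -0.0001  0.0078] rows>= 0.1 now axle-frame [-0.0026  0.0016  0.0298]
```

```bash
python3 steer.py '0 0 0 0 0 .003 0;0 0 0 0 0 .006 0;0 0 0 0 0 .009 0;0 0 0 0 0 .0095 0;0 0 0 0 0 .0095 0'; python3 to.py a -.002 .0015 .022 axle
```

```text
clock: 14.65
ee_pos: [0.5232, -0.1963, 0.1364]
eef_rot: [-0.099, 2.617, 0.027]
contact_force: [-0.1, 0.2, -0.8]
opening: 0.703
grasp_force: 43.9
[-0.    -0.001 -0.   ] [-0.0006 -0.     -0.0016] rows>= 0.0 now axle-frame [-0.0026  0.0015  0.0204]
```

Release the wheel, back out and go above the bush.

```bash
python3 steer.py '0 0 0 0 0 0 .95;0 0 0 0 0 0 .95;0 0 0 0 0 0 .95;0 0 0 0 0 -.03 .95;0 0 0 0 0 -.07 .95;0 0 0 0 0 -.1 .9;0 0 0 0 0 -.1 .8;0 0 0 0 0 -.1 .7'; python3 to.py w .4388 .1556 .12 down
```

```text
clock: 15.65
ee_pos: [0.4734, -0.2001, 0.2226]
eef_rot: [-0.098, 2.617, 0.026]
contact_force: [-0.3, 0.2, 0.7]
opening: 0.702
grasp_force: 0.0
[-0.     0.523 -0.   ] [0.058  0.3573 0.085 ] rows>= 5.9 now axle-frame [-0.0027  0.0016  0.1201]
```

```bash
python3 steer.py '0 .1 0 .015 .06 0 .7;0 .25 0 .03 .12 .02 .7;0 .4 0 .045 .18 .04 .7;0 .523 0 .058 .24 .07 .7;0 .523 0 .058 .3 .085 .7;0 .523 0 .058 .357 .085 .7;0 .523 0 .058 .357 .085 .7;0 .523 0 .058 .357 .085 .7;0 .523 0 .058 .357 .085 .7'; python3 to.py w .4388 .1556 .0015 down; python3 meas.py wheel .023 .032
python3 - <<'E'
import cv2,numpy as np
a=cv2.imread("pics/m_wheel_top.png")[230:290,345:405];b=cv2.imread("pics/m_wheel_scene.png")[250:320,335:405]
cv2.imwrite("pics/w.png",np.hstack([cv2.resize(a,(400,400),interpolation=2),cv2.resize(b,(400,400),interpolation=2)]))
E
```

```text
clock: 16.77
ee_pos: [0.4389, 0.1541, 0.1201]
eef_rot: [0.115, -3.139, 0.001]
contact_force: [0.1, -0.1, -0.7]
opening: 0.7
grasp_force: 0.0
[-0.    -0.001 -0.002] [-0.0001  0.0016  0.1186] rows>= 1.9 now axle-frame [-0.0607  0.3573  0.0352]
top (359, 244, 32, 27) ellipse [374.82 259.26] [28.4 30.6]
  pred 0.023 [374.4139 256.6267]
  pred 0.032 [375.1428 258.7867]
scene (353, 265, 37, 37) ellipse [370.31 282.7 ] [32.9 35.2]
  pred 0.023 [371.7702 281.5985]
  pred 0.032 [370.607  280.4705]
```

View pics/w.png

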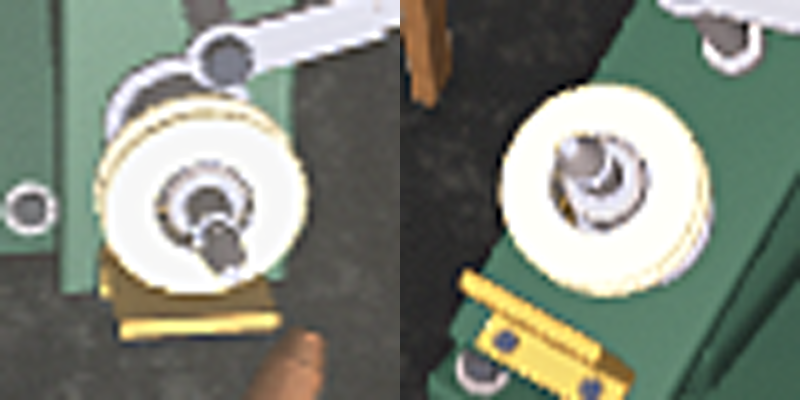

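The wheel sits flat on the spacer, and the step is just visible in its bore at top-crop (207,205). Next I'll grip the bush.

```bash
python3 steer.py '0 0 0 0 .0016 .05 .7;0 0 0 0 .0016 .1 .7;0 0 0 0 .0016 .117 .7;0 0 0 0 .0016 .118 .7;0 0 0 0 .0016 .118 .7'; python3 steer.py '0 0 0 0 0 0 0;0 0 0 0 0 0 0;0 0 0 0 0 0 0;0 0 0 0 0 0 0;0 0 0 0 0 0 0' 40;  python3 steer.py '0 0 0 0 0 -.05 0;0 0 0 0 0 -.1 0;0 0 0 0 0 -.16 0;0 0 0 0 0 -.16 0;0 0 0 0 0 -.16 0'; python3 to.py a -.003 .0015 .14 axle
```

```text
clock: 17.5
ee_pos: [0.4396, 0.1564, 0.0033]
eef_rot: [-0.116, 3.138, 0.0]
contact_force: [-0.3, 0.3, 0.9]
opening: 0.699
grasp_force: 0.0
clock: 18.12
ee_pos: [0.44, 0.1569, 0.004]
eef_rot: [-0.118, 3.137, -0.0]
contact_force: [-0.1, -0.2, 7.3]
opening: 0.464
grasp_force: 39.8
clock: 18.75
ee_pos: [0.4387, 0.1569, 0.163]
eef_rot: [-0.118, 3.138, 0.0]
contact_force: [0.3, 0.3, -0.0]
opening: 0.466
grasp_force: 41.2
[ 0.    -0.522 -0.   ] [ 0.0023 -0.3586 -0.0768] rows>= 5.9 now axle-frame [-0.0393  0.3601  0.0723]
```

```bash
python3 steer.py '0 -.1 0 0 -.06 -.05 0;0 -.25 0 0 -.12 -.077 0;0 -.4 0 .002 -.18 -.077 0;0 -.522 0 .003 -.24 -.077 0;0 -.522 0 .003 -.3 -.077 0;0 -.522 0 .003 -.3586 -.077 0;0 -.522 0 .003 -.3586 -.077 0;0 -.522 0 .003 -.3586 -.077 0;0 -.522 0 .003 -.3586 -.077 0'; python3 to.py a -.002 .0015 .085 axle
```

```text
clock: 19.88
ee_pos: [0.462, -0.1988, 0.2384]
eef_rot: [-0.1, 2.62, 0.03]
contact_force: [0.3, 0.4, -0.8]
opening: 0.467
grasp_force: 41.3
[ 0.003 -0.003  0.   ] [-0.0028 -0.0023  0.0543] rows>= 0.9 now axle-frame [-0.0046  0.0036  0.1394]
```

```bash
python3 steer.py '0 0 0 -.0018 -.002 .03 0;0 0 0 -.0018 -.002 .05 0;0 0 0 -.0018 -.002 .054 0;0 0 0 -.0018 -.002 .054 0;0 0 0 -.0018 -.002 .054 0'; python3 to.py a -.002 .0015 .08 axle; python3 rel.py r4 .076 .0965
```

```text
clock: 20.5
ee_pos: [0.4914, -0.2006, 0.1944]
eef_rot: [-0.099, 2.617, 0.025]
contact_force: [0.1, -0.0, 0.0]
opening: 0.465
grasp_force: 41.2
[-0.001 -0.001  0.001] [0.0006 0.0019 0.0067] rows>= 0.1 now axle-frame [-0.0014 -0.0004  0.0867]
(0, 0, 0.076) [192.6322 232.7075] [626.473 255.298]
(0, 0.01, 0.076) [158.4987 234.4434] [597.8947 239.5376]
(0.01, 0, 0.076) [193.8083 203.0076] [643.7662 225.7134]
(0, 0, 0.0965) [205.0532 269.518 ] [609.5695 238.9064]
(0, 0.01, 0.0965) [170.2107 271.3059] [580.4945 222.9017]
(0.01, 0, 0.0965) [206.3189 239.3858] [627.2263 208.751 ]
```

View pics/r4.png

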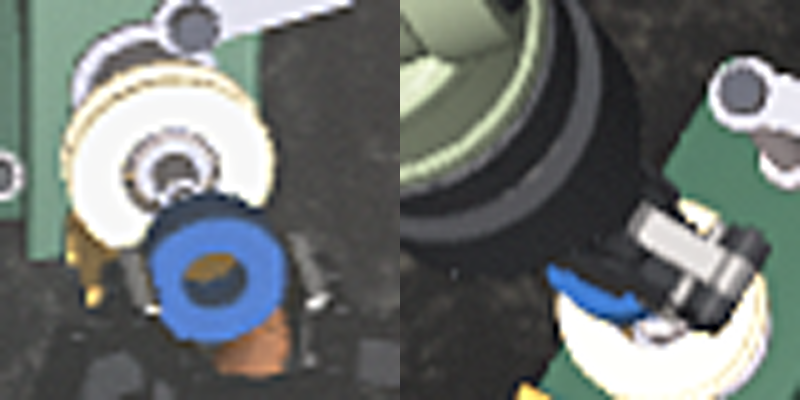

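The bush top face is at crop (218,279) and the axle line at about (212,282), so a shift of +1.9 mm in y is needed, which agrees with the robot's numbers.

```bash
python3 steer.py '0 0 0 .0008 .0019 0 0;0 0 0 .0008 .0019 .005 0;0 0 0 .0008 .0019 .01 0;0 0 0 .0008 .0019 .015 0;0 0 0 .0008 .0019 .018 0;0 0 0 .0008 .0019 .018 0'; python3 to.py a -.002 .0015 .06 axle
```

```text
clock: 21.35
ee_pos: [0.4993, -0.1981, 0.1772]
eef_rot: [-0.099, 2.618, 0.027]
contact_force: [0.4, -0.3, -0.9]
opening: 0.465
grasp_force: 41.2
[ 0.    -0.002 -0.   ] [-0.001  -0.      0.0077] rows>= 0.1 now axle-frame [-0.003   0.0015  0.0678]
```

```bash
python3 steer.py '0 0 0 0 0 .003 0;0 0 0 0 0 .006 0;0 0 0 0 0 .009 0;0 0 0 0 0 .009 0'; python3 to.py a -.003 .0015 .042 axle
```

```text
clock: 21.85
ee_pos: [0.5038, -0.1978, 0.1695]
eef_rot: [-0.098, 2.618, 0.027]
contact_force: [0.4, 0.6, -0.4]
opening: 0.466
grasp_force: 41.2
[ 0.    -0.002 -0.   ] [-0.     -0.      0.0168] rows>= 0.3 now axle-frame [-0.003   0.0015  0.0588]
```

```bash
python3 steer.py '0 0 0 0 0 .004 0;0 0 0 0 0 .008 0;0 0 0 0 0 .012 0;0 0 0 0 0 .015 0;0 0 0 0 0 .017 0;0 0 0 0 0 .017 0'; python3 to.py a -.003 .0015 .04 axle
```

```text
clock: 22.6
ee_pos: [0.5122, -0.1972, 0.1548]
eef_rot: [-0.099, 2.618, 0.027]
contact_force: [0.6, 0.3, -0.4]
opening: 0.464
grasp_force: 41.2
[ 0.    -0.002 -0.   ] [0.0001 0.     0.0019] rows>= 0.0 now axle-frame [-0.0029  0.0015  0.0419]
```

```bash
python3 steer.py '0 0 0 0 0 0 .65;0 0 0 0 0 0 .65;0 0 0 0 0 0 .65;0 0 0 0 0 -.03 .65;0 0 0 0 0 -.07 .65;0 0 0 0 0 -.1 .65;0 0 0 -.05 .1 -.1 .65;0 0 0 -.05 .15 -.1 .65;0 0 0 -.05 .15 -.1 .65'; python3 meas.py bush .042 .05
python3 - <<'E'
import cv2,numpy as np
from h import *
im=cv2.imread("pics/m_bush_top.png");h=cv2.cvtColor(im,cv2.COLOR_BGR2HSV)
for n in("top","scene"):
    h=cv2.cvtColor(cv2.imread(f"pics/m_bush_{n}.png"),cv2.COLOR_BGR2HSV);m=cv2.inRange(h,(0,180,120),(6,255,255))|cv2.inRange(h,(174,180,120),(180,255,255))
    cs,_=cv2.findContours(m,0,1);print(n,[cv2.boundingRect(k) for k in cs if cv2.contourArea(k)>15])
a=cv2.imread("pics/m_bush_top.png")[225:285,345:405];b=cv2.imread("pics/m_bush_scene.png")[240:310,335:405]
cv2.imwrite("pics/b.png",np.hstack([cv2.resize(a,(400,400),interpolation=2),cv2.resize(b,(400,400),interpolation=2)]))
E
python3 to.py a .081 -.091 .13 axle
```

```text
clock: 23.72
ee_pos: [0.4943, -0.0461, 0.2674]
eef_rot: [-0.1, 2.616, 0.027]
contact_force: [0.5, 0.1, -0.4]
opening: 0.65
grasp_force: 0.0
top (367, 257, 20, 17) ellipse [376.86 264.91] [15.6 18.4]
  pred 0.042 [375.9675 261.2308]
  pred 0.05 [376.6388 263.2204]
scene (357, 269, 24, 24) ellipse [368.14 280.38] [22.5 23.6]
  pred 0.042 [369.2919 279.1952]
  pred 0.05 [368.2222 278.1578]
top []
scene [(435, 252, 8, 9), (208, 180, 18, 15), (444, 162, 34, 20)]
[ 0.003 -0.     0.004] [-0.032  -0.2457  0.0119] rows>= 4.0 now axle-frame [0.0479 0.1545 0.1425]
```

View pics/b.png

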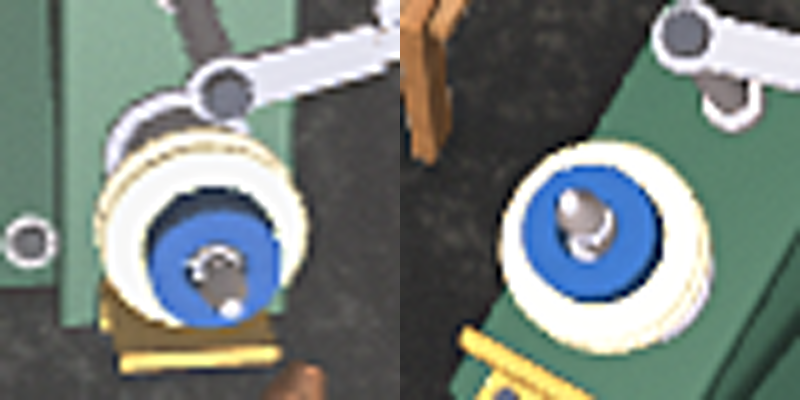

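The bush is seated, centred at top px (376.9,264.9) against a predicted (375.9,264.5). Next is the knob.

```bash
python3 steer.py '0 0 0 -.01 -.06 0 .5;0 0 0 -.02 -.12 0 .5;0 0 0 -.032 -.18 0 .5;0 0 0 -.032 -.2457 .005 .5;0 0 0 -.032 -.2457 .012 .5;0 0 0 -.032 -.2457 .012 .5;0 0 0 -.032 -.2457 .012 .5'; python3 to.py a .081 -.091 .064 axle
python3 - <<'E'
from fit import *
p=np.load("axle.npy");A,o=frame(p)
for n,off in(("top",p[4:6]),("scene",p[6:8])):
    im,_=camrig.snapshot(n);q=proj(n,o+A@[.0839,-.0925,.0845])+off;print(n,q)
    x,y=int(q[0])-30,int(q[1])-30;globals()[n]=cv2.resize(im[y:y+60,x:x+60],(400,400),interpolation=2)
cv2.imwrite("pics/k.png",np.hstack([top,scene]))
E
```

```text
clock: 24.7
ee_pos: [0.5461, -0.2895, 0.272]
eef_rot: [-0.099, 2.618, 0.028]
contact_force: [-0.2, 0.3, 0.3]
opening: 0.499
grasp_force: 0.0
[ 0.001 -0.002  0.   ] [-0.0022  0.002   0.066 ] rows>= 1.1 now axle-frame [ 0.0789 -0.0931  0.13  ]
top [430.9264 230.699 ]
scene [438.016  254.9115]
```

View pics/k.png

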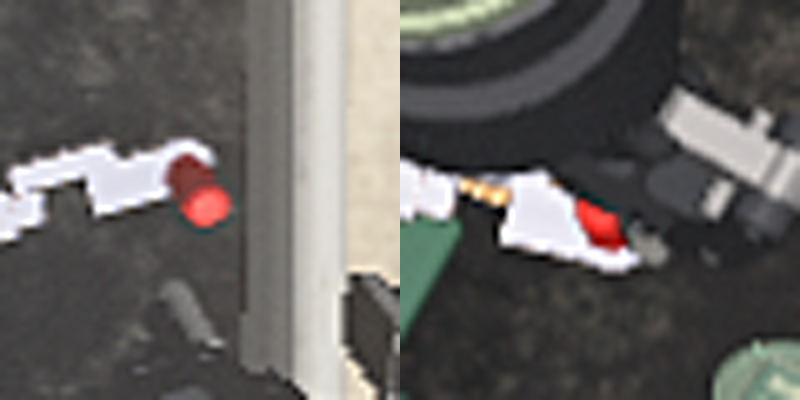

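The knob top is at crop (207,205), and the left fingertip at (165,285) matches where it should be beside the knob. I'll descend and pinch.

```bash
python3 steer.py '0 0 0 -.002 .002 .03 .5;0 0 0 -.002 .002 .055 .5;0 0 0 -.002 .002 .065 .5;0 0 0 -.002 .002 .065 .5;0 0 0 -.002 .002 .065 .5'; python3 steer.py '0 0 0 0 0 0 0;0 0 0 0 0 0 0;0 0 0 0 0 0 0;0 0 0 0 0 0 0;0 0 0 0 0 0 0' 20;  python3 to.py a .081 -.091 .064 axle
```

```text
clock: 25.42
ee_pos: [0.5807, -0.2863, 0.218]
eef_rot: [-0.099, 2.617, 0.025]
contact_force: [-0.1, 0.4, -0.0]
opening: 0.496
grasp_force: 0.0
clock: 26.05
ee_pos: [0.58, -0.285, 0.2174]
eef_rot: [-0.099, 2.618, 0.029]
contact_force: [-4.3, 4.9, 5.4]
opening: 0.143
grasp_force: 20.3
[ 0.002 -0.001 -0.001] [0.0002 0.0001 0.0016] rows>= 0.0 now axle-frame [ 0.0812 -0.0911  0.0656]
```

```bash
python3 steer.py '0 0 0 .004 -.001 -.002 0;0 0 0 .01 -.0016 -.002 0;0 0 0 .0194 -.0024 -.002 0;0 0 0 .029 -.002 -.002 0;0 0 0 .0383 -.001 -.002 0;0 0 0 .0475 .001 -.002 0;0 0 0 .0566 .0041 -.002 0;0 0 0 .0735 .0127 -.002 0;0 0 0 .0735 .0127 -.002 0' 20;  python3 to.py a -.0072 -.0666 .0675 axle
```

```text
clock: 27.18
ee_pos: [0.5134, -0.2787, 0.1806]
eef_rot: [-0.096, 2.621, 0.025]
contact_force: [3.5, -3.6, -9.9]
opening: 0.139
grasp_force: 19.7
[-0.001 -0.005 -0.002] [ 0.0129  0.0132 -0.0007] rows>= 0.3 now axle-frame [ 0.0057 -0.0799  0.0667]
```

```bash
python3 steer.py '0 0 0 .008 .0055 0 0;0 0 0 .0149 .0118 0 0;0 0 0 .0213 .019 0 0;0 0 0 .0271 .0263 0 0;0 0 0 .0362 .0429 0 0;0 0 0 .0418 .061 0 0;0 0 0 .0432 .0705 0 0;0 0 0 .0437 .0799 0 0;0 0 0 .0437 .082 0 0;0 0 0 .0437 .082 0 0' 20;  python3 to.py a -.036 .0015 .0675 axle
```

```text
clock: 28.42
ee_pos: [0.4699, -0.2012, 0.1596]
eef_rot: [-0.096, 2.622, 0.021]
contact_force: [-6.0, -6.0, -5.9]
opening: 0.136
grasp_force: 22.4
[-0.004 -0.006 -0.001] [-0.0014  0.0008 -0.0002] rows>= 0.0 now axle-frame [-0.0374  0.0007  0.0673]
```

```bash
python3 steer.py '0 0 0 0 .003 0 0;0 0 0 0 .006 0 0;0 0 0 0 .006 0 0;0 0 0 0 .006 0 0' 20;  python3 to.py a -.036 .0015 .0675 axle
```

```text
clock: 28.92
ee_pos: [0.4697, -0.2008, 0.1599]
eef_rot: [-0.091, 2.625, 0.006]
contact_force: [-1.5, -20.1, -13.0]
opening: 0.137
grasp_force: 22.5
[-0.016 -0.009 -0.002] [-0.0013  0.0004  0.0001] rows>= 0.1 now axle-frame [-0.0373  0.0011  0.0677]
```

The keeper is against its stop: 20 N and no further motion. I'll relieve the push, open and retreat.

```bash
python3 steer.py '0 0 0 0 -.005 0 0;0 0 0 0 -.005 0 .4;0 0 0 0 -.005 0 .4;0 0 0 0 -.005 0 .4;0 0 0 0 -.005 -.03 .4;0 0 0 0 -.005 -.07 .4;0 0 0 0 -.005 -.12 .4;0 0 0 .02 .06 -.15 .4;0 0 0 .04 .12 -.15 .4;0 0 0 .04 .17 -.15 .4'
python3 - <<'E'
from fit import *
p=np.load("axle.npy");A,o=frame(p)
for n,off in(("top",p[4:6]),("scene",p[6:8])):
    im,_=camrig.snapshot(n);print(n,"knob top pred",proj(n,o+A@[-.033,0,.0845])+off)
    h=cv2.cvtColor(im,cv2.COLOR_BGR2HSV);m=cv2.inRange(h,(0,150,110),(7,255,255))|cv2.inRange(h,(173,150,110),(180,255,255))
    cs,_=cv2.findContours(m,0,1);print([cv2.boundingRect(k) for k in cs if cv2.contourArea(k)>8])
    x,y=(345,225) if n=="top" else (335,240);globals()[n]=cv2.resize(im[y:y+70,x:x+70],(400,400),interpolation=2)
cv2.imwrite("pics/f.png",np.hstack([top,scene]))
E
```

```text
clock: 30.18
ee_pos: [0.3476, -0.0316, 0.2703]
eef_rot: [-0.092, 2.617, 0.025]
contact_force: [2.9, 0.4, 0.5]
opening: 0.399
grasp_force: 0.0
top knob top pred [379.0708 286.6365]
[(377, 285, 6, 5), (145, 194, 22, 15), (322, 23, 14, 49)]
scene knob top pred [353.2989 290.805 ]
[(350, 288, 10, 10), (286, 272, 18, 8), (290, 265, 13, 10), (207, 177, 23, 18), (227, 169, 13, 20), (443, 162, 36, 21), (223, 110, 12, 15)]
```

View pics/f.png

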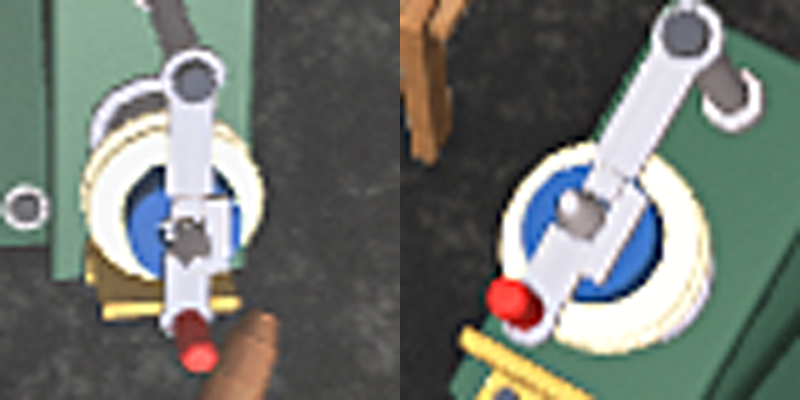

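The picture shows the keeper lying across the bush with its C round the neck. The knob is at top px (380,287), within about 1 px of the shut prediction, and the stack is undisturbed. I'm handing in.

```bash
python3 steer.py '0 0 0 0 0 0 .4;0 0 0 0 0 0 .4;0 0 0 0 0 0 .4'; python3 -c "
from rig import bot, camrig
print(bot.sign_off())"
```

```text
clock: 30.65
ee_pos: [0.3489, -0.0337, 0.2702]
eef_rot: [-0.094, 2.619, 0.026]
contact_force: [0.3, 0.5, 0.4]
opening: 0.4
grasp_force: 0.0
the job is handed in; nothing more can be done
None
```

The spacer, wheel and bush are on the axle in that order, the keeper is shut against its stop, and I handed the job in at about 31 s; no verdict came back, but the camera checks showed each part home and I never touched the tins or the awl.

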